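# Serve a chilling ball: slide the dish to its ring, lift it and turn it

### The arm

A 6-joint arm with a two-finger parallel gripper is mounted at the origin on a cart in front of the work surface, level with it; the furniture and walls round the work are solid. World frame = base frame: x ahead of the robot, y to its left, z up, the work surface at z = 0. Lengths are in m, angles in rad, forces in N, time in s.
With the tool pointing down it reaches from about 0.325 to 0.85 m from the base axis. Payload 15.5 kg.
Tool frame: the origin (TCP) lies on the centre line of the jaws, within the pads' length; the fingertips stand 22 mm ahead of it and the grasp point (between the pads) lies 3 mm ahead of it (bot.nose_length is the distance from the TCP to the fingertips, in m); z points along the fingers, y is the direction in which the jaws open and shut (so a half turn about z gives the same grasp; the last joint's range is limited). The gripper opens to 91 mm and grips with 3 to 60 N. Pads are 32 mm wide; open, the fingers measure 118 mm over their backs; the gripper's body (76 mm by 178 mm) begins 60 mm behind the grasp point.
Start: joints at [-1.353, 0.494, 1.345, -0, 1.302, -0.096], TCP at [0.192, -0.595, 0.236] pointing down, gripper open.
Joint ranges: [-2.91, 2.91], [-0.82, 2.16], [0.22, 2.67], [-1.22, 4.37], [0.12, 2.79], [-3.08, 3.08]. Speed limits (rad/s): [1.89, 1.89, 2.57, 3.01, 3.01, 3.01].

### API

Orientations are given as a rotation vector (axis times angle).
In Python, from rig import bot, imaging gives the robot as it stands.
- The arm moves only by the tool servo_tool, never from a script. Its argument "deltas" is one flat list of numbers, 7 for each row, row after row: the shift along the world's x, y, z in mm, then the turn, a rotation vector about the world's x, y, z in degrees, then the closure, from 0 (fully open) to 1 (shut). A call has 1 to 10 rows; each row shifts and turns the commanded pose from where the row before left it; what a row does not reach is not made up. A row lasts 1/8 s, in which the tool goes at most 62.5 mm and 10.7 degrees, less where a joint would pass 70% of its speed; a pose out of reach is approached as far as the arm can. A call with a gripper value outside its range is refused whole. The fingers move at their own pace and stop on an object; "newtons" is the grip in N (left out, the last holds). Time passes only in rows, so rows that do not move let the fingers close. It gives the time, the measured TCP pose, the force and the opening at its end, in the units of the state.
- bot.read_state(): the state, without advancing time (a new reading comes with each control period).
- imaging.snapshot(name): name is "side" or "top" or "wrist"; returns a dict with "pixels" (400x640x3 uint8, red, green, blue), "range_z" (400x640 float32, m along the optical axis (not along the pixel's ray), 0 where there is no reading), "mtx" (3x3 intrinsics, pixels), "origin" and "attitude" of the camera in the world. Camera axes: x right, y up, looking along -z (the intrinsics and any distortion apply to the point x, -y, -z); pixel columns grow to the right and rows downward; lengths in m; the calibration is good to about 2 mm. A picture is of the moment at which its call begins.
- bot.close_job(): hands the job in, once; it reports no verdict.
The state is a dict: "t": time; "q": joint angles; "dq": joint speeds; "joint_efforts": joint torques, N m; "tcp_pos": TCP position; "tool_rot": TCP orientation; "ft_force": force on the tool from outside, world axes, zero at the start; "torque": the same for the moment, N m; "opening": opening from 0.0 (shut) to 1.0 (fully open).
Only numpy, scipy, OpenCV 4.12 (cv2) and the standard library are available. Lean on these libraries where they do the work, as an engineer would, in place of code of your own. Each camera call takes 0.05 s, during which the arm holds its last target. There are 200 camera calls.

### The job

Take the white dish by the grip of its bridge handle and slide it along the bar mat, without lifting it, from the ring it stands in to the empty ring. Then lift it straight up about a hand's breadth (8 to 10 cm) over that ring and only there turn it a quarter turn, either way, so that the bridge, which lay along the mat, stands square across the mat. Keep the dish level and the loose steel ball in the middle of it all the time, leave the other things on the counter alone, and finish still holding the dish up there, steady and level.

Things in the scene. Friction and masses are not known exactly. Their poses are not given: they have to be found in the camera images.
- dish_grip (a point): centre of the grip of the white dish: a dark wooden bar, 70 mm long (along the dish's x axis), 16 mm wide (y) and 22 mm tall, free on both long sides and from above, to be pinched across its width from above. It is the middle of a steel bridge that spans the dish along the dish's x axis, with legs near the rim at x = +-71 mm. This point lies on the dish's vertical middle axis, 95 mm above its underside; same axes as the dish (z up).
- dish: loose round white dish, 150 mm across the rim, rim 31 mm high, flat foot 92 mm across, hollowed like a shallow bowl (radius of curvature 130 mm, lowest point 8 mm above the underside), with the bridge handle, 106 mm high over all; weighs 0.35 to 0.55 kg; its glazed foot slides easily on the mat (friction about 0.25), so do not press it down hard. Origin: middle of the underside. x axis along the bridge (which end is which does not matter), z up.
- ball_center (a point): centre of the loose steel ball, 36 mm across, 0.14 to 0.23 kg, that lies in the middle of the dish under the bridge and rolls freely; it comes to rest near the middle while the dish is level.
- bar_mat: fixed flat black rubber mat, 190 x 410 mm and 3 mm thick, on the counter, its top at z = 0.003. Origin: middle of its underside. y axis along its long side (roughly to the robot's left), x across it.
- ring_start: flat ring marked on the mat, 176 mm inside and 184 mm outside diameter, in which the dish stands at the start. Origin: its centre, on the mat's top. It only is a marking and does not hinder sliding.
- ring_serve: the other, equal ring marked on the mat, empty at the start, 18 to 22 cm from the first along the mat: where the dish goes. Origin: its centre, on the mat's top.
- jigger: bystander behind the mat, loose, not to be disturbed: waisted steel double measure, 44 mm wide, 74 mm tall. Origin: middle of its underside.
- flask: bystander behind the mat, loose, not to be disturbed: small black flask with a stepped cap, 57 mm wide, 74 mm tall. Origin: middle of its underside.
- shaker: bystander behind the mat, loose, not to be disturbed: small shaker with a grey domed top, 44 mm wide, 90 mm tall. Origin: middle of its underside.
- tamper: bystander behind the mat, loose, not to be disturbed: coffee tamper with black grip, 58 mm wide, 82 mm tall. Origin: middle of its underside.
- stopper: bystander behind the mat, loose, not to be disturbed: bottle pourer with bent steel spout, 33x43x70 mm. Origin: middle of its underside.
- dish_mid (a point): the ball's proper place: on the dish's middle axis, 26 mm above its underside, where the ball's centre lies when it rests in the middle; same axes as the dish.
- ball: the same steel ball; its origin turns with it as it rolls, so use the ball's centre instead.
Mind the look-alikes: they are no part of the job. Of the things like the ball, leave any that is yellow; of the rest the larger one is meant.

How it is judged:
By the outcome, as a careful person would: the job done as asked, in the order asked, and still so for the second after the job is handed in, while the arm keeps its last pose, push and grip.
It also fails if it takes over 51 s, if anything falls off the work surface, if the arm or the gripper's body presses on something with over 40 N, if the wrist force passes 120 N, or if a joint passes its speed limit or range.

## Working session

There is one attempt and no reset: what is moved stays moved. The work goes in short steps, Python scripts to look and compute and a tool call to move; the robot and the scene stay as the last step left them, time stands still between calls to the robot, and variables do not carry over. Pictures are saved under pics/ and viewed, about 8 in all and at most 12, crops included, and the job is handed in when it is done.

Besides the shell and the picture viewer there is one more tool, called after "Emit:" as name(argument=value, ...), one argument or row to a line, values as JSON. servo_tool: Moves the arm, as the interface text tells. Its arguments: {"type":"object","properties":{"deltas":{"type":"array","items":{"type":"number"}},"newtons":{"type":"number"}},"required":["deltas"]}

```bash
mkdir -p pics; ls; cat > h.py <<'E'
import numpy as np, cv2
from scipy.spatial.transform import Rotation as R
from rig import bot, imaging
def snap(n,f=None):
    s=imaging.snapshot(n)
    if f: cv2.imwrite('pics/'+f,cv2.cvtColor(s['pixels'],cv2.COLOR_RGB2BGR))
    return s
def att(s):
    a=np.array(s['attitude'],float)
    return a if a.shape==(3,3) else R.from_rotvec(a).as_matrix()
def ray(s,u,v):
    K=np.array(s['mtx']); d=np.array([(u-K[0,2])/K[0,0],-(v-K[1,2])/K[1,1],-1.])
    return np.array(s['origin']),att(s)@d
def plane(s,u,v,z):
    o,d=ray(s,u,v); return o+d*(z-o[2])/d[2]
def depth(s,u,v):
    o,d=ray(s,u,v); return o+d*s['range_z'][int(v),int(u)]
E
python3 - <<'E'
from h import *
for n in('top','side'):
    s=snap(n,n+'0.png'); print({k:(s[k] if k not in('pixels','range_z') else s[k].shape) for k in s})
print(bot.read_state())
E
```

```text
pics
{'pixels': (400, 640, 3), 'range_z': (400, 640), 'mtx': array([[457.00883474,   0.        , 318.06573941],
       [  0.        , 457.00883474, 199.51008658],
       [  0.        ,   0.        ,   1.        ]]), 'origin': array([0.39598846, 0.05353709, 1.07519564]), 'attitude': array([ 0.13750207, -0.15920115, -1.58101568])}
{'pixels': (400, 640, 3), 'range_z': (400, 640), 'mtx': array([[407.37172053,   0.        , 318.78113846],
       [  0.        , 407.37172053, 203.20098448],
       [  0.        ,   0.        ,   1.        ]]), 'origin': array([0.18770998, 0.6792865 , 0.4994212 ]), 'attitude': array([ 0.40182291, -1.34662017, -2.20613057])}
{'t': 0.1, 'q': array([-1.35346905e+00,  4.94134034e-01,  1.34606326e+00, -5.05358338e-05,
        1.30248386e+00, -9.55089846e-02]), 'dq': array([-0.00014583, -0.0011601 , -0.00188569,  0.0004219 ,  0.00148468,
       -0.00075668]), 'joint_efforts': array([ 1.88801212e-03, -8.80237699e+01, -3.82540834e+01,  7.05767702e-02,
        4.83457732e-02, -2.95715154e-05]), 'tcp_pos': array([ 0.19226366, -0.59436451,  0.2353918 ]), 'tool_rot': array([-3.10216527e+00, -4.89252698e-01,  1.80405034e-04]), 'ft_force': array([-0.42233901, -0.52421168,  0.1126208 ]), 'torque': array([-0.01451603, -0.02107465,  0.01098535]), 'opening': 0.9981663791773648}
```

View pics/top0.png

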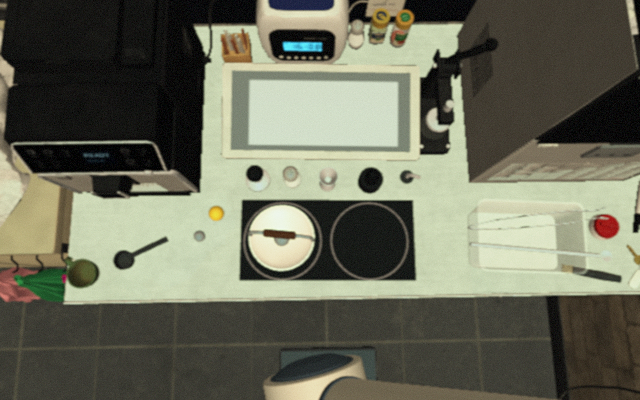

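View pics/side0.png

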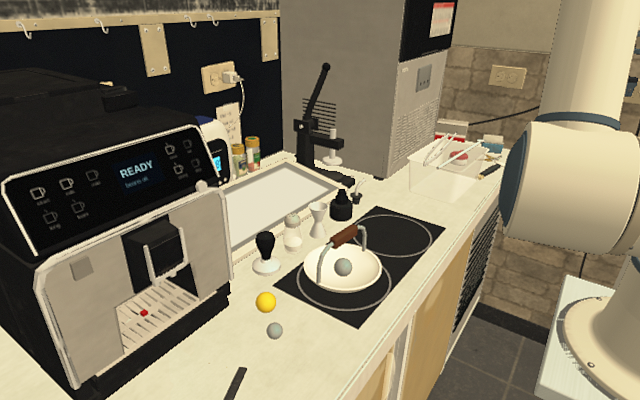

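The top view shows the dish at about (282,237) with its brown grip at (279,235) and its ball at (281,240). The empty ring is at (370,240), and the bystanders stand in a row at v≈178. Ball look-alikes are the yellow one at (216,213) and a small grey one at (199,236), both outside the dish. The one meant is the larger grey ball in the dish. Next I measure and take a close crop.

```bash
python3 - <<'E'
from h import *
s=snap('top'); im=cv2.cvtColor(s['pixels'],cv2.COLOR_RGB2BGR)
c=cv2.resize(im[160:290,185:425],None,fx=3,fy=3,interpolation=cv2.INTER_CUBIC); cv2.imwrite('pics/crop.png',c)
H=cv2.cvtColor(im,cv2.COLOR_BGR2HSV); g=im.max(2).astype(int)
# grip: brown
m=((H[...,1]>110)&(H[...,2]<150)&((H[...,0]<15)|(H[...,0]>170))).astype(np.uint8); m[:215]=0;m[260:]=0;m[:,:245]=0;m[:,320:]=0
v,u=np.nonzero(m); print('grip px',len(u),u.min(),u.max(),v.min(),v.max())
o,w,h=(r:=cv2.minAreaRect(np.c_[u,v].astype(np.float32)))[0],*r[1]; print(r)
zt=0.003+.106
print('grip ctr @z.109',plane(s,u.mean(),v.mean(),zt),'depth',depth(s,*o))
b=cv2.boxPoints(r); P=np.array([plane(s,*q,zt)[:2] for q in b]); e=P[1:]-P[:-1]; print('edges',np.linalg.norm(e,axis=1),np.degrees(np.arctan2(e[:,1],e[:,0])))
# dish rim
m=((im.min(2)>130)).astype(np.uint8); m[:202]=0;m[278:]=0;m[:,:243]=0;m[:,:]=m
m[:,325:]=0
cs,_=cv2.findContours(m,cv2.RETR_EXTERNAL,cv2.CHAIN_APPROX_NONE); k=max(cs,key=cv2.contourArea)
Q=np.array([plane(s,*q[0],.034)[:2] for q in k]); 
E=cv2.fitEllipse((Q*1000).astype(np.float32)); print('dish rim',E)
# mat corners
m=(g<70).astype(np.uint8); m[:195]=0;m[285:]=0;m[:,:235]=0;m[:,420:]=0
v,u=np.nonzero(m); pts=np.array([plane(s,a,b,.003)[:2] for a,b in zip(u,v)]).astype(np.float32)
print('mat',cv2.minAreaRect(pts*1000), cv2.boxPoints(cv2.minAreaRect(pts*1000)))
# empty ring
m=(g>90).astype(np.uint8); m[:203]=0;m[277:]=0;m[:,:329]=0;m[:,411:]=0
v,u=np.nonzero(m); Q=np.array([plane(s,a,b,.003)[:2] for a,b in zip(u,v)])*1000
print('ring serve',cv2.fitEllipse(Q.astype(np.float32)),len(u))
# start ring: left of dish
m=((g>70)&(g<190)).astype(np.uint8)
for n,(a,b) in {'bystander zmax':(0,0)}.items():
  for u0 in (258,290,328,370,406):
    print(u0,plane(s,u0,182,.06))
E
```

```text
grip px 159 264 294 230 237
((278.9504699707031, 233.9950408935547), (30.348634719848633, 5.572208404541016), 5.710593223571777)
grip ctr @z.109 [0.50717017 0.12301973 0.109     ] depth [0.50685194 0.12267581 0.11043198]
edges [0.01184159 0.0644382  0.01183425] [ -5.36299991 -96.59822025 173.92184381]
dish rim ((508.3042907714844, 123.18990325927734), (141.93528747558594, 151.0274658203125), 83.86991882324219)
mat ((505.0016784667969, 17.10601806640625), (403.947265625, 183.93783569335938), 89.06385040283203) [[ 409.74518 -183.33806]
 [ 593.65845 -186.34328]
 [ 600.2582   217.5501 ]
 [ 416.3449   220.55531]]
ring serve ((501.2840270996094, -81.08637237548828), (179.4097900390625, 179.654541015625), 166.96070861816406) 326
258 [0.6320744  0.17383161 0.06      ]
290 [0.63107734 0.10110197 0.06      ]
328 [0.62989105 0.01456906 0.06      ]
370 [ 0.628577   -0.08128348  0.06      ]
406 [ 0.62744824 -0.16361963  0.06      ]
```

View pics/crop.png

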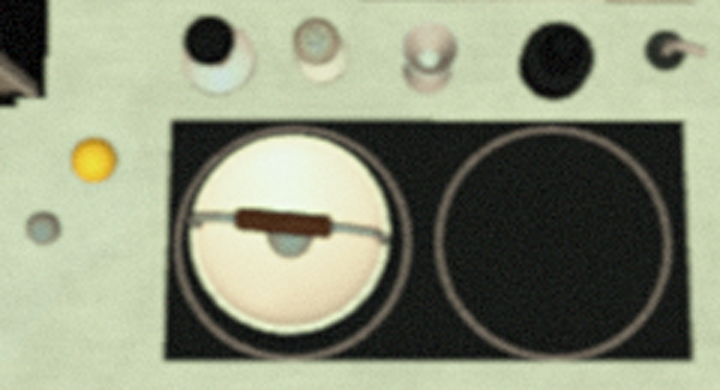

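The crop confirms the dish, with the grip at crop (285,222) and the grey ball peeking out at (290,243), much larger than the grey one at (43,228). Measured against the known sizes:

| Item | Measured | Given |
|---|---|---|
| Grip top height (m) | 0.110 | 0.109 |
| Rim diameter (mm) | 151 | 150 |
| Ring diameter (mm) | 179.5 | 180 |
| Ring spacing (mm) | 204 | 180–220 |

Bridge yaw is about 83.6° and the mat's long axis about 89.1°. The jaws have to turn about +66°. Now I move above the dish.

Emit:
servo_tool(
  deltas=[5, 12, 0, 0, 0, 1, 0.3, 10.5, 24, 0, 0, 0, 2.2, 0.3, 10.5, 24, 0, 0, 0, 2.2, 0.3, 10.5, 24, 0, 0, 0, 2.2, 0.3, 10.5, 24, 0, 0, 0, 2.2, 0.3, 10.5, 24, 0, 0, 0, 2.2, 0.3, 10.5, 24, 0, 0, 0, 2.2, 0.3, 10.5, 24, 0, 0, 0, 2.2, 0.3, 10.5, 24, 0, 0, 0, 2.2, 0.3, 10.5, 24, 0, 0, 0, 2.2, 0.3],
)

```text
t: 1.4
tcp_pos: [0.2922, -0.365, 0.2359]
tool_rot: [-2.963, -1.045, -0.0]
ft_force: [0.5, -0.4, -0.7]
opening: 0.697
```

Emit:
servo_tool(
  deltas=[10.5, 24, 0, 0, 0, 2.2, 0.3, 10.5, 24, 0, 0, 0, 2.2, 0.3, 10.5, 24, 0, 0, 0, 2.2, 0.3, 10.5, 24, 0, 0, 0, 2.2, 0.3, 10.5, 24, 0, 0, 0, 2.2, 0.3, 10.5, 24, 0, 0, 0, 2.2, 0.3, 10.5, 24, 0, 0, 0, 2.2, 0.3, 10.5, 24, 0, 0, 0, 2.2, 0.3, 10.5, 24, 0, 0, 0, 2.2, 0.3, 10.5, 24, 0, 0, 0, 2.2, 0.3],
)

```text
t: 2.65
tcp_pos: [0.3967, -0.1251, 0.2359]
tool_rot: [2.709, 1.591, 0.0]
ft_force: [0.8, -0.3, -0.2]
opening: 0.699
```

Emit:
servo_tool(
  deltas=[10.5, 24, 0, 0, 0, 2.2, 0.3, 10.5, 24, 0, 0, 0, 2.2, 0.3, 10.5, 24, 0, 0, 0, 2.2, 0.3, 10.5, 24, 0, 0, 0, 2.2, 0.3, 10.5, 24, 0, 0, 0, 2.2, 0.3, 10.5, 24, 0, 0, 0, 2.2, 0.3, 10.5, 24, 0, 0, 0, 2.2, 0.3, 10.5, 24, 0, 0, 0, 2.2, 0.3, 10.5, 22, 0, 0, 0, 2.2, 0.3, 5, 10, 0, 0, 0, 1.2, 0.3],
)

```text
t: 3.9
tcp_pos: [0.4961, 0.0987, 0.2359]
tool_rot: [-2.373, -2.059, -0.0]
ft_force: [-0.5, -0.6, -0.4]
opening: 0.699
```

```bash
python3 - <<'E'
from h import *
st=bot.read_state(); print(st['t'],st['tcp_pos'],st['tool_rot'],st['q'],st['opening'],st['ft_force'],st['torque'])
M=R.from_rotvec(st['tool_rot']).as_matrix(); print(M)
print('jaw yaw',np.degrees(np.arctan2(M[1,1],M[0,1])))
s=snap('wrist','w1.png'); print(s['mtx'],s['origin'],att(s))
E
```

```text
3.9 [0.49607598 0.09867856 0.23587223] [-2.37303300e+00 -2.05853754e+00 -1.06133901e-04] [7.81575722e-02 3.26872261e-01 1.63416465e+00 1.46117641e-04
 1.18057159e+00 2.19798517e-01] 0.69910752422326 [-0.51581562 -0.56599144 -0.39431012] [-0.08147949 -0.07261925 -0.00580287]
[[ 1.41222845e-01  9.89977832e-01 -2.63432556e-05]
 [ 9.89977824e-01 -1.41222840e-01  1.33483704e-04]
 [ 1.28425639e-04 -4.49301872e-05 -9.99999991e-01]]
jaw yaw -8.118612911860287
[[334.49203819   0.         317.75598869]
 [  0.         334.49203819 197.47244994]
 [  0.           0.           1.        ]] [0.50712828 0.17596541 0.38492   ] [[ 9.90105176e-01  1.34579564e-01  3.97502457e-02]
 [-1.40325802e-01  9.50834254e-01  2.76084933e-01]
 [-6.40505404e-04 -2.78931107e-01  9.60310901e-01]]
```

View pics/w1.png

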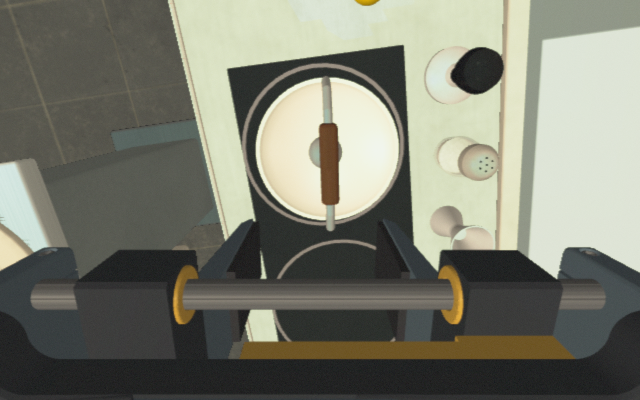

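The wrist view shows the grip at (329,164), the ball at (322,152) and the bridge running from (325,80) to (331,229). I'll measure these.

```bash
python3 - <<'E'
from h import *
s=snap('wrist'); im=cv2.cvtColor(s['pixels'],cv2.COLOR_RGB2BGR)
H=cv2.cvtColor(im,cv2.COLOR_BGR2HSV)
m=((H[...,1]>110)&(H[...,2]<170)&((H[...,0]<15)|(H[...,0]>170))).astype(np.uint8)
m[:100]=0;m[225:]=0;m[:,:300]=0;m[:,:]=m;m[:,360:]=0
v,u=np.nonzero(m)
P=np.array([depth(s,a,b) for a,b in zip(u,v)]); P=P[P[:,2]>.100]
print('n',len(P),'z',np.percentile(P[:,2],[5,50,95]))
T=P[P[:,2]>np.median(P[:,2])-.003]
r=cv2.minAreaRect((T[:,:2]*1000).astype(np.float32)); print('top',r,T.mean(0))
vx=np.linalg.svd(T[:,:2]-T[:,:2].mean(0))[2][0]; print('yaw svd',np.degrees(np.arctan2(vx[1],vx[0]))%180)
a,b=plane(s,325.5,82,.105),plane(s,331,222,.105); d=a-b; print('bridge ends',a,b,np.degrees(np.arctan2(d[1],d[0])))
# rim
w=(im.min(2)>140).astype(np.uint8); w[:70]=0;w[225:]=0;w[:,:250]=0;w[:,402:]=0
k=max(cv2.findContours(w,cv2.RETR_EXTERNAL,cv2.CHAIN_APPROX_NONE)[0],key=cv2.contourArea)
Q=np.array([plane(s,*q[0],.034)[:2]*1000 for q in cv2.convexHull(k)]).astype(np.float32)
print('rim',cv2.fitEllipse(Q))
# mat left/right edge lines
g=im.max(2); L=[];Rr=[]
for row in range(80,215,3):
    c=[x for x in range(200,440) if g[row,x]<70]
    if c: L.append(plane(s,c[0],row,.003)[:2]);Rr.append(plane(s,c[-1],row,.003)[:2])
for E in(L,Rr):
    l=cv2.fitLine((np.array(E)*1000).astype(np.float32),cv2.DIST_HUBER,0,.01,.01).ravel(); print('edge',l, np.degrees(np.arctan2(l[1],l[0]))%180)
E
```

```text
n 1227 z [0.10724488 0.10897602 0.11031829]
top ((510.0916748046875, 132.5018768310547), (86.65694427490234, 14.75328254699707), 84.43480682373047) [0.50928326 0.12527183 0.1102644 ]
yaw svd 84.27577702345087
bridge ends [0.51541186 0.18932668 0.105     ] [0.50452783 0.07171174 0.105     ] 84.71293464470865
rim ((491.0061340332031, 122.5643539428711), (111.08441162109375, 147.7638702392578), 0.42502927780151367)
edge [1.0971640e-02 9.9993980e-01 4.1562177e+02 1.4044778e+02] 89.37135
edge [1.6044123e-02 9.9987131e-01 6.0044659e+02 1.1141703e+02] 89.080696
```

Grip centre is about (508.5, 123.7) with bridge yaw about 84.4°. The wrist and top views agree within 2 mm, but the wrist rim fit came out broken, so I'm ignoring it. The correction is +12, +25 mm and +2.5°, then down 134 mm.

Emit:
servo_tool(
  deltas=[4, 8, 0, 0, 0, 1, 0.3, 6, 12, 0, 0, 0, 1, 0.3, 2.4, 5, -10, 0, 0, 0.5, 0.3, 0, 0, -20, 0, 0, 0, 0.3, 0, 0, -24, 0, 0, 0, 0.3, 0, 0, -24, 0, 0, 0, 0.3, 0, 0, -24, 0, 0, 0, 0.3, 0, 0, -18, 0, 0, 0, 0.3, 0, 0, -10, 0, 0, 0, 0.3, 0, 0, -4, 0, 0, 0, 0.3],
  newtons=15,
)

```text
t: 5.25
tcp_pos: [0.5086, 0.1223, 0.1013]
tool_rot: [-2.33, -2.106, 0.001]
ft_force: [-1.1, 0.2, 0.2]
opening: 0.701
```

```bash
python3 - <<'E'
from h import *
st=bot.read_state(); print(st['t'],st['tcp_pos'],st['opening'],st['ft_force'])
M=R.from_rotvec(st['tool_rot']).as_matrix(); print('jaw yaw',np.degrees(np.arctan2(M[1,1],M[0,1])))
s=snap('side'); im=cv2.cvtColor(s['pixels'],cv2.COLOR_RGB2BGR)
cv2.imwrite('pics/s1.png',cv2.resize(im[190:340,240:460],None,fx=3.5,fy=3.5,interpolation=cv2.INTER_CUBIC))
E
```

```text
5.25 [0.50856323 0.12233052 0.10134492] 0.7010580822581081 [-1.11841051  0.15639292  0.23038066]
jaw yaw -5.773447242355324
```

View pics/s1.png

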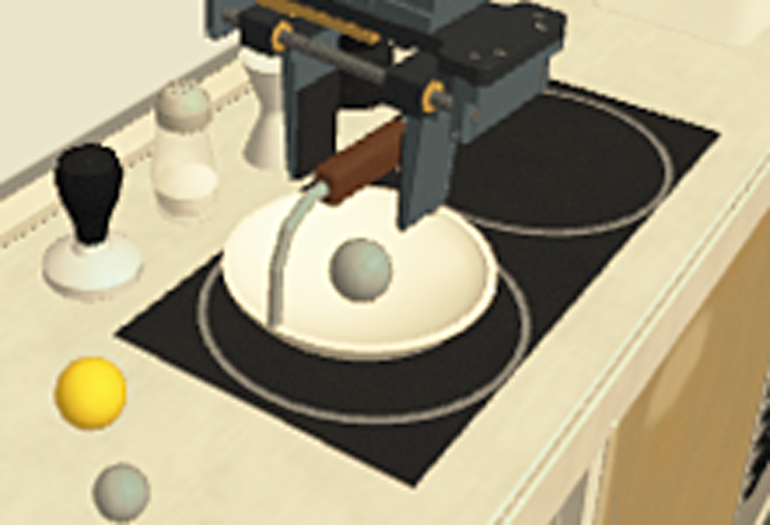

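The jaws straddle the grip, which sits centred between the fingers at crop (365,165). The ball is in the dish at (360,268). I close gently.

Emit:
servo_tool(
  deltas=[0, 0, 0, 0, 0, 0, 0.5, 0, 0, 0, 0, 0, 0, 0.65, 0, 0, 0, 0, 0, 0, 0.72, 0, 0, 0, 0, 0, 0, 0.76, 0, 0, 0, 0, 0, 0, 0.79, 0, 0, 0, 0, 0, 0, 0.82, 0, 0, 0, 0, 0, 0, 0.85, 0, 0, 0, 0, 0, 0, 0.9, 0, 0, 0, 0, 0, 0, 1, 0, 0, 0, 0, 0, 0, 1],
  newtons=25,
)

```text
t: 6.55
tcp_pos: [0.5089, 0.1223, 0.1019]
tool_rot: [2.33, 2.107, 0.0]
ft_force: [1.9, 0.1, -0.6]
opening: 0.175
```

```bash
python3 - <<'E'
from h import *
st=bot.read_state(); print(st['t'],st['tcp_pos'],st['opening'],st['ft_force'],st['torque'])
M=R.from_rotvec(st['tool_rot']).as_matrix(); print('jaw yaw',np.degrees(np.arctan2(M[1,1],M[0,1])))
s=snap('top'); im=cv2.cvtColor(s['pixels'],cv2.COLOR_RGB2BGR); g=im.max(2)
m=(g>85).astype(np.uint8); m[:203]=0;m[277:]=0;m[:,:329]=0;m[:,411:]=0
n,l,a,_=cv2.connectedComponentsWithStats(m); 
v,u=np.nonzero(m); Q=np.array([plane(s,a,b,.003)[:2] for a,b in zip(u,v)])*1000
r=np.hypot(Q[:,0]-501.3,Q[:,1]+81); Q=Q[(r>80)&(r<98)]
print('ring serve',cv2.fitEllipse(Q.astype(np.float32)),len(Q))
E
```

```text
6.55 [0.50885877 0.12234103 0.10194064] 0.17537271007354155 [ 1.85927776  0.06654062 -0.61334614] [-0.04013647 -0.37261206 -0.00156096]
jaw yaw -5.776727059907279
ring serve ((501.35943603515625, -81.09539794921875), (179.48536682128906, 179.61375427246094), 26.398128509521484) 352
```

The fingers stopped at 16 mm, which matches the bar. The remaining slide is about dx −7.3, dy −204.5 mm, with smooth ramps, checking Fz as I go.

Emit:
servo_tool(
  deltas=[0, -0.5, 0, 0, 0, 0, 1, 0, -1, 0, 0, 0, 0, 1, 0, -1.5, 0, 0, 0, 0, 1, -0.1, -2, 0, 0, 0, 0, 1, -0.1, -3, 0, 0, 0, 0, 1, -0.1, -4, 0, 0, 0, 0, 1, -0.2, -5, 0, 0, 0, 0, 1, -0.2, -5.5, 0, 0, 0, 0, 1, -0.2, -6, 0, 0, 0, 0, 1, -0.2, -6.5, 0, 0, 0, 0, 1],
)

```text
t: 7.85
tcp_pos: [0.5077, 0.0869, 0.102]
tool_rot: [2.33, 2.107, 0.0]
ft_force: [1.4, 0.5, -2.8]
opening: 0.176
```

```bash
python3 - <<'E'
from h import *
st=bot.read_state(); print(st['t'],st['tcp_pos'],st['opening'],st['ft_force'],st['torque'])
E
```

```text
7.85 [0.50766372 0.08691316 0.10195937] 0.17556478702096687 [ 1.35762927  0.5117818  -2.79640289] [ 0.00138549 -0.2458854  -0.0168357 ]
```

Fz is −2.8 N, so the arm is starting to carry some of the weight. I lower 0.4 mm during the slide so the dish stays on the mat.

Emit:
servo_tool(
  deltas=[-0.2, -7, -0.2, 0, 0, 0, 1, -0.2, -7, -0.2, 0, 0, 0, 1, -0.3, -7, 0, 0, 0, 0, 1, -0.3, -7, 0, 0, 0, 0, 1, -0.3, -7, 0, 0, 0, 0, 1, -0.3, -7, 0, 0, 0, 0, 1, -0.3, -7, 0, 0, 0, 0, 1, -0.2, -7, 0, 0, 0, 0, 1, -0.2, -7, 0, 0, 0, 0, 1, -0.2, -7, 0, 0, 0, 0, 1],
)

```text
t: 9.1
tcp_pos: [0.5054, 0.017, 0.1019]
tool_rot: [2.331, 2.106, 0.001]
ft_force: [-0.3, 10.2, 19.6]
opening: 0.176
```

That presses with about 20 N, so the contact is stiff at about 56 N/mm. I ease off 0.3 mm gradually.

Emit:
servo_tool(
  deltas=[-0.2, -7, 0.1, 0, 0, 0, 1, -0.2, -7, 0.1, 0, 0, 0, 1, -0.3, -7, 0.1, 0, 0, 0, 1, -0.3, -7, 0, 0, 0, 0, 1, -0.3, -7, 0, 0, 0, 0, 1],
)

```text
t: 9.72
tcp_pos: [0.5038, -0.0181, 0.1019]
tool_rot: [2.331, 2.107, 0.0]
ft_force: [0.1, 4.1, 2.4]
opening: 0.173
```

Emit:
servo_tool(
  deltas=[-0.3, -7, 0, 0, 0, 0, 1, -0.3, -7, 0, 0, 0, 0, 1, -0.3, -7, 0, 0, 0, 0, 1, -0.2, -7, 0, 0, 0, 0, 1, -0.2, -6.5, 0, 0, 0, 0, 1],
)

```text
t: 10.35
tcp_pos: [0.5024, -0.0526, 0.1019]
tool_rot: [-2.331, -2.106, -0.0]
ft_force: [1.0, 8.2, 16.5]
opening: 0.174
```

Emit:
servo_tool(
  deltas=[-0.2, -6, 0, 0, 0, 0, 1, -0.2, -5.5, 0, 0, 0, 0, 1, -0.2, -5, 0, 0, 0, 0, 1, -0.2, -4, 0, 0, 0, 0, 1, -0.1, -3, 0, 0, 0, 0, 1, -0.1, -2.5, 0, 0, 0, 0, 1, 0, -2, 0, 0, 0, 0, 1, 0, -1, 0, 0, 0, 0, 1, 0, -0.5, 0, 0, 0, 0, 1, 0, 0, 0, 0, 0, 0, 1],
)

```text
t: 11.6
tcp_pos: [0.5014, -0.0819, 0.1019]
tool_rot: [-2.331, -2.107, 0.0]
ft_force: [0.0, 3.4, 7.5]
opening: 0.173
```

```bash
python3 - <<'E'
from h import *
st=bot.read_state(); print(st['t'],st['tcp_pos'],st['opening'],st['ft_force'],st['torque'],st['q'])
t=snap('top'); s=snap('side')
b=[cv2.cvtColor(x['pixels'],cv2.COLOR_RGB2BGR) for x in(t,s)]
a=cv2.resize(b[0][160:290,230:430],(600,390),interpolation=cv2.INTER_CUBIC)
im=b[1]; c=cv2.resize(im[190:300,300:480],(600,367)[:2],interpolation=cv2.INTER_CUBIC)
cv2.imwrite('pics/m1.png',cv2.resize(np.vstack([a,c]),None,fx=.79,fy=.79))
E
```

```text
11.6 [ 0.50137182 -0.08194311  0.10194858] 0.17273961760976683 [0.00850425 3.39652424 7.50975868] [ 0.56542238 -0.09491907  0.05261175] [-2.79579660e-01  5.16409022e-01  1.77847207e+00 -2.82482636e-05
  8.46751429e-01 -1.78620811e-01]
```

View pics/m1.png

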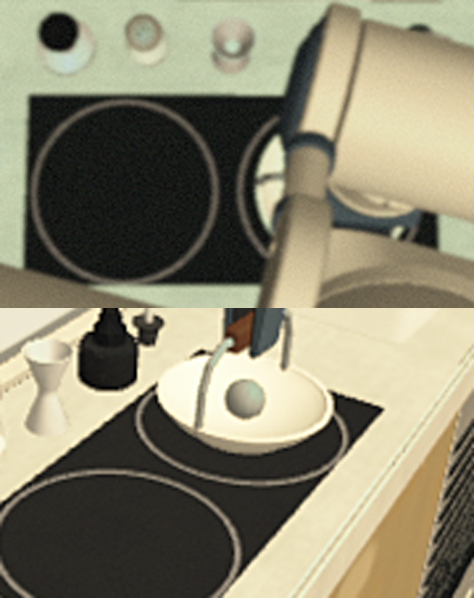

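The dish stands in the serve ring with the bystanders untouched. I check the dish and ball centres numerically from the side view.

```bash
cat >> h.py <<'E'
def dishcheck(zoff=0.0,n='side'):
    s=imaging.snapshot(n); o=np.array(s['origin']); A=att(s); K=s['mtx']
    im=s['pixels'].astype(int); rz=s['range_z']
    vv,uu=np.mgrid[:400,:640]; D=np.stack([(uu-K[0,2])/K[0,0],-(vv-K[1,2])/K[1,1],-np.ones((400,640))],-1)@A.T
    P=o+D*rz[...,None]
    tcp=bot.read_state()['tcp_pos']; r=np.hypot(P[...,0]-tcp[0],P[...,1]-tcp[1])
    zb=0.003+zoff
    near=(r<.09)&(rz>0)
    # rim: highest dish points 65-85mm from axis
    w=near&(r>.066)&(im.min(2)>110)&(P[...,2]>zb+.024)&(P[...,2]<zb+.04)
    Q=P[w]; A2=np.c_[2*Q[:,:2],np.ones(len(Q))]; c=np.linalg.lstsq(A2,(Q[:,:2]**2).sum(1),rcond=None)[0]
    print('rim n',len(Q),'circle',c[:2],'R',np.sqrt(c[2]+c[0]**2+c[1]**2))
    top=Q[Q[:,2]>np.percentile(Q[:,2],50)]; pl=np.linalg.lstsq(np.c_[top[:,:2]-tcp[:2],np.ones(len(top))],top[:,2],rcond=None)[0]; print('rim plane slopes,z',pl)
    # ball: greyish, sphere fit
    b=near&(r<.05)&(np.ptp(im,axis=2)<25)&(im.mean(2)<190)&(P[...,2]>zb+.012)&(P[...,2]<zb+.05)
    Q=P[b]
    if len(Q)>20:
        from scipy.optimize import least_squares
        f=least_squares(lambda x:np.linalg.norm(Q-x,axis=1)-.018,[tcp[0],tcp[1],zb+.026],loss='soft_l1',f_scale=.002)
        print('ball n',len(Q),f.x,'expected z',zb+.026,'offset mm',1000*(f.x[:2]-tcp[:2]))
    M=R.from_rotvec(bot.read_state()['tool_rot']).as_matrix(); print('jaw yaw',np.degrees(np.arctan2(M[1,1],M[0,1])),'tcp',tcp,'ft',bot.read_state()['ft_force'])
E
python3 -c "
from h import *
dishcheck()
t=imaging.snapshot('top'); g=t['pixels'].max(2); Q=[]
for v in range(203,277):
  for u in range(243,322):
    if g[v,u]>85:
      p=plane(t,u,v,.003)[:2]*1000
      if 78<np.hypot(p[0]-504,p[1]-121)<100: Q.append(p)
print('start ring',cv2.fitEllipse(np.array(Q,np.float32)))"
```

```text
rim n 456 circle [ 0.50172038 -0.07885032] R 0.07146045475675568
rim plane slopes,z [0.00021105 0.00102211 0.03427023]
ball n 43 [ 0.50270613 -0.08229945  0.02907531] expected z 0.028999999999999998 offset mm [ 1.38198361 -0.37710091]
jaw yaw -5.781309780462869 tcp [ 0.50132415 -0.08192235  0.10191089] ft [0.18966593 2.65078459 7.68252791]
start ring ((504.57757568359375, 122.9046859741211), (179.2943572998047, 179.92022705078125), 3.724989414215088)
```

The dish is at about (501.5, −80), the ball sits within 1.5 mm of the axis and the rim is level. The ring-to-ring direction of 89.1° confirms the mat yaw. Now I lift 89 mm straight up.

Emit:
servo_tool(
  deltas=[0, 0, 0.3, 0, 0, 0, 1, 0, 0, 0.7, 0, 0, 0, 1, 0, 0, 1.5, 0, 0, 0, 1, 0, 0, 2.5, 0, 0, 0, 1, 0, 0, 4, 0, 0, 0, 1, 0, 0, 5.5, 0, 0, 0, 1, 0, 0, 6.5, 0, 0, 0, 1, 0, 0, 7, 0, 0, 0, 1, 0, 0, 7, 0, 0, 0, 1, 0, 0, 7, 0, 0, 0, 1],
  newtons=30,
)

```text
t: 13.05
tcp_pos: [0.5015, -0.0817, 0.1444]
tool_rot: [2.33, 2.107, 0.0]
ft_force: [-0.3, -0.6, -5.9]
opening: 0.172
```

Emit:
servo_tool(
  deltas=[0, 0, 7, 0, 0, 0, 1, 0, 0, 7, 0, 0, 0, 1, 0, 0, 7, 0, 0, 0, 1, 0, 0, 6.5, 0, 0, 0, 1, 0, 0, 6, 0, 0, 0, 1, 0, 0, 5, 0, 0, 0, 1, 0, 0, 3.5, 0, 0, 0, 1, 0, 0, 2.5, 0, 0, 0, 1, 0, 0, 1.5, 0, 0, 0, 1, 0, 0, 1, 0, 0, 0, 1],
)

```text
t: 14.3
tcp_pos: [0.5015, -0.0817, 0.1908]
tool_rot: [-2.331, -2.107, 0.0]
ft_force: [0.3, -0.4, -6.7]
opening: 0.171
```

```bash
python3 -c "
from h import *
dishcheck(bot.read_state()['tcp_pos'][2]-.1019)"
```

```text
rim n 505 circle [ 0.50170391 -0.07866982] R 0.07162854721132837
rim plane slopes,z [-0.0008351   0.00345491  0.12308418]
ball n 49 [ 0.50160088 -0.08185001  0.11906709] expected z 0.11788923201403233 offset mm [ 0.07997268 -0.18205523]
jaw yaw -5.778566245909788 tcp [ 0.50152091 -0.08166796  0.19089357] ft [ 0.76772556 -0.40933443 -6.86353424]
```

Lifted 89 mm, level, with the ball centred. Now I turn −85.1°, which takes the bridge from 84.2° to −0.9°, square to the mat.

Emit:
servo_tool(
  deltas=[0, 0, 0, 0, 0, -0.2, 1, 0, 0, 0, 0, 0, -0.4, 1, 0, 0, 0, 0, 0, -0.8, 1, 0, 0, 0, 0, 0, -1.2, 1, 0, 0, 0, 0, 0, -1.7, 1, 0, 0, 0, 0, 0, -2.2, 1, 0, 0, 0, 0, 0, -2.7, 1, 0, 0, 0, 0, 0, -3, 1, 0, 0, 0, 0, 0, -3.3, 1, 0, 0, 0, 0, 0, -3.5, 1],
)

```text
t: 15.6
tcp_pos: [0.5015, -0.0817, 0.1908]
tool_rot: [2.649, 1.689, -0.0]
ft_force: [-0.0, 0.6, -6.8]
opening: 0.172
```

Emit:
servo_tool(
  deltas=[0, 0, 0, 0, 0, -3.8, 1, 0, 0, 0, 0, 0, -3.8, 1, 0, 0, 0, 0, 0, -3.8, 1, 0, 0, 0, 0, 0, -3.8, 1, 0, 0, 0, 0, 0, -3.8, 1, 0, 0, 0, 0, 0, -3.8, 1, 0, 0, 0, 0, 0, -3.8, 1, 0, 0, 0, 0, 0, -3.8, 1, 0, 0, 0, 0, 0, -3.8, 1, 0, 0, 0, 0, 0, -3.8, 1],
)

```text
t: 16.85
tcp_pos: [0.5015, -0.0817, 0.1908]
tool_rot: [-3.055, -0.734, 0.0]
ft_force: [-0.4, 0.0, -7.8]
opening: 0.177
```

Emit:
servo_tool(
  deltas=[0, 0, 0, 0, 0, -3.8, 1, 0, 0, 0, 0, 0, -3.7, 1, 0, 0, 0, 0, 0, -3.5, 1, 0, 0, 0, 0, 0, -3.3, 1, 0, 0, 0, 0, 0, -3, 1, 0, 0, 0, 0, 0, -2.7, 1, 0, 0, 0, 0, 0, -2.4, 1, 0, 0, 0, 0, 0, -1.9, 1, 0, 0, 0, 0, 0, -1.3, 1, 0, 0, 0, 0, 0, -0.8, 1],
)

```text
t: 18.1
tcp_pos: [0.5015, -0.0817, 0.1908]
tool_rot: [-3.142, -0.021, 0.0]
ft_force: [0.3, 0.2, -7.7]
opening: 0.171
```

Emit:
servo_tool(
  deltas=[0, 0, 0, 0, 0, -0.7, 1, 0, 0, 0, 0, 0, -0.5, 1, 0, 0, 0, 0, 0, -0.3, 1, 0, 0, 0, 0, 0, -0.2, 1, 0, 0, 0, 0, 0, 0, 1, 0, 0, 0, 0, 0, 0, 1, 0, 0, 0, 0, 0, 0, 1, 0, 0, 0, 0, 0, 0, 1],
)

```text
t: 19.1
tcp_pos: [0.5015, -0.0817, 0.1908]
tool_rot: [3.141, -0.024, 0.0]
ft_force: [0.1, -0.5, -6.9]
opening: 0.176
```

```bash
python3 -c "
from h import *
dishcheck(bot.read_state()['tcp_pos'][2]-.1019); print(bot.read_state()['t'],np.abs(bot.read_state()['dq']).max())
s=snap('side'); im=cv2.cvtColor(s['pixels'],cv2.COLOR_RGB2BGR)
cv2.imwrite('pics/f1.png',cv2.resize(im[120:330,230:480],None,fx=2.8,fy=2.8,interpolation=cv2.INTER_CUBIC))
snap('wrist','f2.png')"
```

```text
rim n 522 circle [ 0.50249907 -0.07957062] R 0.07149774202395
rim plane slopes,z [-8.26628127e-05 -1.38300943e-03  1.23157621e-01]
ball n 51 [ 0.5012138  -0.0803946   0.11968028] expected z 0.11792327038101998 offset mm [-0.28773683  1.2616037 ]
jaw yaw -90.87496668007697 tcp [ 0.50150154 -0.0816562   0.19079546] ft [ 0.82057783  0.84919531 -6.52749144]
19.15 0.0019828306739539782
```

View pics/f1.png

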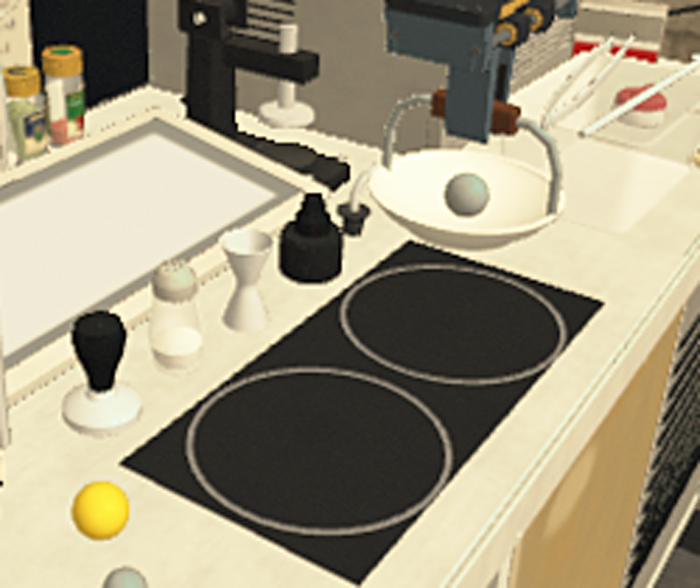

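View pics/f2.png

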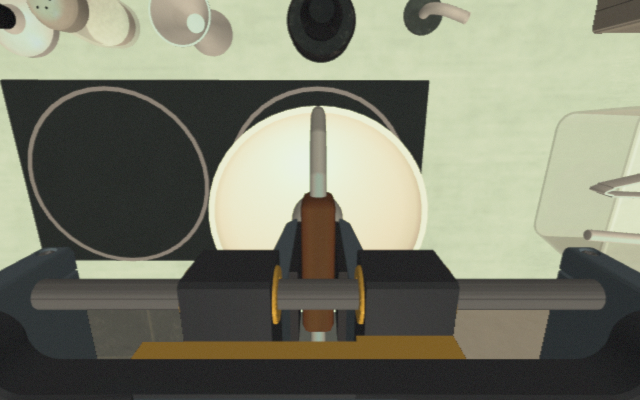

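The side view shows the dish held level above the serve ring with the ball in the middle at (467,193). In the wrist view the bridge, running through (318,110) to (318,330), stands square to the mat edge at v≈80, and all bystanders are upright in place. The arm is still, so I hand in.

```bash
python3 -c "
from rig import bot
print(bot.close_job())"
```

```text
the job is handed in; nothing more can be done
None
```

The job is handed in at about 19 s of the 51 s. I slid the dish 204 mm by its grip to the empty ring, lifted it 89 mm and turned it 85.1°. That is a little under 90° because the bridge started about 5° off the mat's axis. The bridge now stands square across the mat.

**Last checks:**
- **Dish:** the rim tilts less than 0.1°. Its centre is at about (0.502, −0.080), against a ring centre of (0.501, −0.081).
- **Ball:** within 1.3 mm of the middle.
- **Hold:** the arm is still, with a steady load of about 7 N.
- **Bystanders:** upright and in place in the final pictures.

**What went less well:**
- **Pressing on the mat:** the force swung between about −3 and +20 N while sliding, because the contact is stiff. At −3 N the arm carried part of the weight but should not have lifted the dish.
- **Measurements that disagreed:** one rim fit from the wrist camera failed, so I ignored it. The side-view rim fits came out about 3 mm small in radius and put the centre up to 3 mm away from the tool position, so the dish centre is only known to about 3 mm.

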